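# Tip the bench barrow of loaf tins into the wash crate and weigh it down

## Robot

A 6-joint arm with a two-finger parallel gripper is mounted at the origin on the work surface. World frame = base frame: x ahead of the robot, y to its left, z up, the work surface at z = 0. Lengths are in m, angles in rad, forces in N, time in s.
With the tool pointing down it reaches from about 0.4 to 0.825 m from the base axis. Payload 7 kg.
Tool frame: the origin (TCP) lies at the very end of the fingers, on their centre line; the grasp point (between the pads) lies arm.hold_point_z behind it (arm.hold_point_z is the distance from the TCP to the grasp point, in m); z points along the fingers, y is the line along which they close (so a half turn about z gives the same grasp; the last joint's range is limited). The gripper opens to 88 mm and grips with 3 to 60 N. Pads are 19 mm wide; open, the fingers measure 130 mm over their backs; the gripper's body (78 mm by 193 mm) begins 47 mm behind the grasp point.
Start: joints at [1.608, 0.359, 0.012, 0, -1.224, -0.288], TCP at [0.168, 0.654, 0.193] pointing down, gripper open.
Joint ranges: [-3.07, 3.07], [-1.43, 2.12], [-1.02, 1.25], [-3.03, 1.67], [-3.05, -0], [-3.03, 3.03]. Speed limits (rad/s): [2.39, 2.39, 3.01, 3.14, 3.14, 3.14].

## Interface

Orientations are given as [roll, pitch, yaw] about the fixed x, y, z axes, in that order (R = Rz(yaw) Ry(pitch) Rx(roll)).
In Python, from station import arm gives the robot as it stands.
- The arm moves only by the tool inch_along, called as a command line: name --pt "numbers of a row" for each row, then --argument value for the rest. Schema: {"type":"object","properties":{"plan":{"type":"array","items":{"type":"array","items":{"type":"number"},"minItems":5,"maxItems":5},"minItems":1,"maxItems":20},"clamp_n":{"type":"number"},"only":{"type":"string"},"quiet":{"type":"boolean"},"lines":{"type":"string"}},"required":["plan"],"additionalProperties":false}. plan is a list of rows, 1 to 20 of them, each of 5 numbers: the finger opening in m, then dx, dy, dz in units of 20 mm, then a turn about the tool's z in units of 0.25 rad; each row is the pose to reach, as a shift and turn from the pose commanded when the call began, along the tool's axes at that moment; what a row does not reach only later rows make up. A row lasts 1/12 s, in which the tool goes at most 0.0417 m and 0.125 rad, less where a joint would pass 70% of its speed; a pose out of reach is approached as far as the arm can. The fingers move at their own pace and stop on an object; clamp_n is the grip in N (left out, the last holds). Time passes only in rows, so rows that do not move let the fingers close. The tool returns the time, the measured TCP pose, the force, the opening and the grip force at its end. only (a regular expression) keeps the lines of the reply that match it, lines (a string "A,B") keeps lines A to B, and quiet returns only ok. Input that does not fit is refused with a message, and nothing moves.
- arm.get_state(): the state, without advancing time (a new reading comes with each control period).
- arm.grab_frame(name): name is "side" or "top" or "wrist"; returns the picture (480x640x3 uint8, red, green, blue); there is no depth.
- arm.camera_params(name): a dict with "fx", "fy", "cx", "cy" (pixels), "T" (4x4, takes a point from camera to world coordinates); the wrist camera has in their place "hand_eye" (4x4, takes a point from camera to tool coordinates, whose origin is the TCP and whose axes are the flange's). Camera axes: x right, y down, z forward; pixel columns grow to the right and rows downward; lengths in m; the calibration is good to about 2 mm. A picture is of the moment at which its call begins: read the wrist's pose just before it. camera_params takes no time and is no camera call.
- arm.job_done(): hands the job in; it is judged then, once.
The state is a dict: "t": time; "q": joint angles; "qd": joint speeds; "joint_efforts": joint torques, N m; "eef_pos": TCP position; "ee_rot": TCP orientation; "force": force on the tool from outside, world axes, zero at the start; "moment": the same for the moment, N m; "width": finger opening in m; "gripper_force": force on a finger pad.
Only numpy, scipy, OpenCV 4.12 (cv2) and the standard library are available. Lean on these libraries where they do the work, as an engineer would, in place of code of your own. Each camera call takes 0.05 s, during which the arm holds its last target. There are 200 camera calls.

## Task

Lift the yellow push plate of the little blue-framed barrow so that it tips forward over its wheel and all three loaf tins slide out into the blue wash crate, then lower the barrow gently back until it stands on its legs. After that slide the red weight ring over the upright post on the barrow's side ear, so that it lies flat on the ear, and let go. Leave the jar, the can and the loaf where they are.

Things in the scene. Friction and masses are not known exactly. Their poses are not given: they have to be found in the camera images.
- barrow (a joint): tipping angle about the wheel axle, rad: 0 = standing on its legs, grows as the push plate is lifted, stop at 0.96 (55 degrees). No spring: it falls back by its own weight (0.9 kg; about 5 N at the plate with the tins aboard) and slams if dropped. The tins slide out of the open front at some 20 to 35 degrees, depending on friction; near the stop all of them slide out
- axle (a point): centre of the wheel axle, 100 mm above the bench; tips about its y axis. Frame fixed to the barrow: at angle 0 its x points level in the tipping direction (push plate to crate), y to the barrow's left, z up. Steel hopper: x -170 to 65 mm, y +-65, z 46 to 95, open top and front (+x), floor at z 50. Legs at x -155. Tubes 12 mm thick at y +-50 join the hopper's back to the push plate
- push_plate (a point): centre of the yellow push plate (handle), at (-250, 0, 45) mm in the axle frame, 145 mm above the bench when down; axes as axle's. Flat plate 12 mm thick, 112 wide along y, 46 tall, its top leaning 35 degrees away from the hopper: tall direction (-sin 35, 0, cos 35), thickness direction (cos 35, 0, sin 35). Tubes meet it low down at y +-50; nothing above; 60 mm free in front of the hopper's back
- post_base (a point): foot of the upright steel post, on the top of the ear at the barrow's left, at (-120, 115, 45) mm in the axle frame, 145 mm above the bench when down; axes as axle's. Post 16 mm diameter, 35 mm tall, top 5 mm tapered. Blue ear reaches 30 mm from the post along +x and -x, 31 mm outward; the hopper's wall is 50 mm inward and 50 mm higher than the ear
- cradle: fixed grey block, 100 x 130 mm, in which the barrow's wheel sits; two cheeks at its sides reach 115 mm high. Origin: underside, straight below the axle; x in the tipping direction, z up
- crate: blue plastic wash crate in front of the barrow, fixed; 280 x 240 mm, three walls 100 mm high and a low one of 45 mm towards the barrow (its -x side), walls 5 mm. Origin: centre of its underside; x in the tipping direction, z up
- tin0: mini loaf tin, open aluminium box 50 x 85 x 32 mm high, 90 g, walls 3 mm; starts in the barrow's hopper, rearmost. Origin: centre of its underside, z up, y along the 85 mm side
- tin1: mini loaf tin, open aluminium box 50 x 85 x 32 mm high, 90 g, walls 3 mm; starts in the barrow's hopper, in the middle. Origin: centre of its underside, z up, y along the 85 mm side
- tin2: mini loaf tin, open aluminium box 50 x 85 x 32 mm high, 90 g, walls 3 mm; starts in the barrow's hopper, nearest the open front. Origin: centre of its underside, z up, y along the 85 mm side
- weight_ring: red steel weight ring lying flat on the bench: outer diameter 50 mm, bore 22 mm, 25 mm high, 0.3 kg. Origin: centre of its underside, z along the bore. The ring and the jar may have swapped places
- jar: bystander: amber jar with orange lid, diameter 64 mm, 70 mm high; origin centre of its underside
- can: bystander: closed steel can with a green label, diameter 60 mm, 90 mm high; origin centre of its underside
- loaf: bystander: brown loaf in a steel tin, 110 x 70 mm, 50 mm high; origin centre of its underside

How it is judged:
By the outcome, as a careful person would: the job done as asked, in the order asked, and still so for the second after the job is handed in, with the robot touching nothing.
It also fails if it takes over 69 s, if anything falls off the work surface, if the arm or the gripper's body presses on something with over 40 N, if the wrist force passes 120 N, or if a joint passes its speed limit or range.

## Working session

There is one attempt and no reset: what is moved stays moved. The work goes in short steps, Python scripts to look and compute and a tool call to move; the robot and the scene stay as the last step left them, time stands still between calls to the robot, and variables do not carry over. Pictures are saved under pics/ and viewed, at most 10 in all, crops included, and the job is handed in when it is done.

```bash
ls; mkdir -p pics; python3 - <<'E'
from station import arm
import cv2,numpy as np
np.set_printoptions(precision=4,suppress=True)
s=arm.get_state();print(s['t'],s['eef_pos'],s['ee_rot'],s['width'],arm.hold_point_z)
for n in ('top','side'):
    p=arm.camera_params(n);print(n,{k:p[k] for k in('fx','fy','cx','cy')});print(np.array(p['T']))
    cv2.imwrite(f'pics/{n}.png',arm.grab_frame(n)[:,:,::-1])
print(arm.camera_params('wrist'))
E
```

```text
pics
station.py
0.0 [0.1674 0.6534 0.1924] [ 3.1399 -0.0002 -0.251 ] 0.0876530649817295 0.0188
top {'fx': 504.4212864118814, 'fy': 504.4212864118814, 'cx': 316.4257263843581, 'cy': 245.61015815219065}
[[ 0.0229 -0.9845  0.1739  0.3735]
 [-0.9997 -0.0217  0.0092 -0.0413]
 [-0.0053 -0.1741 -0.9847  1.3411]
 [ 0.      0.      0.      1.    ]]
side {'fx': 542.3577023874691, 'fy': 542.3577023874691, 'cx': 324.6571654066251, 'cy': 237.51223504695116}
[[ 0.8214 -0.2898  0.4912 -0.0261]
 [-0.5702 -0.4329  0.6982 -0.9261]
 [ 0.0102 -0.8536 -0.5208  0.7981]
 [ 0.      0.      0.      1.    ]]
{'fx': 370.9498821268084, 'fy': 370.9498821268084, 'cx': 321.46879187033124, 'cy': 238.90143738371358, 'hand_eye': array([[ 0.0018, -0.9555, -0.2949,  0.0801],
       [ 1.    ,  0.002 , -0.0003,  0.001 ],
       [ 0.0009, -0.2949,  0.9555, -0.1918],
       [ 0.    ,  0.    ,  0.    ,  1.    ]])}
```

View pics/top.png

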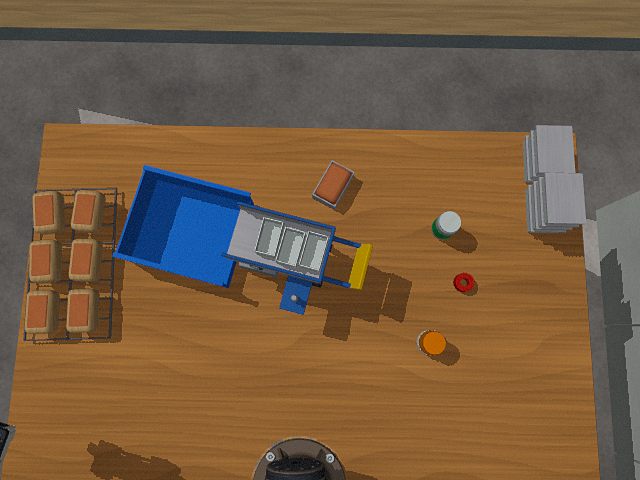

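View pics/side.png

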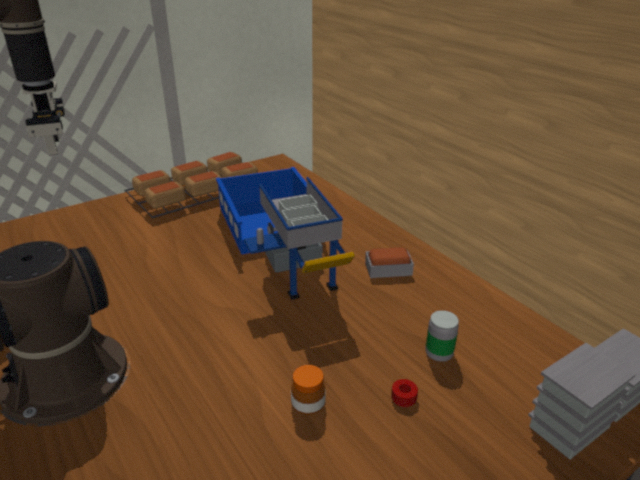

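Top view: push plate about (361,266), post top (294,298), ring (464,282), crate on the left. I'll enlarge crops for exact pixels.

```bash
python3 - <<'E'
import cv2,numpy as np
t=cv2.imread('pics/top.png');s=cv2.imread('pics/side.png')
cv2.imwrite('pics/tc.png',cv2.resize(t[195:325,220:385],None,fx=4.6,fy=4.6,interpolation=cv2.INTER_CUBIC))
cv2.imwrite('pics/sc.png',cv2.resize(s[170:305,215:375],None,fx=4.4,fy=4.4,interpolation=cv2.INTER_CUBIC))
for n,i in(('t',t),('s',s)):
    h=cv2.cvtColor(i,cv2.COLOR_BGR2HSV)
    m=((h[...,0]<4)|(h[...,0]>176))&(h[...,1]>200)&(h[...,2]>70)
    c,l,st,ce=cv2.connectedComponentsWithStats(m.astype(np.uint8))
    for k in range(1,c):
        if st[k,4]>60:print(n,st[k],ce[k])
E
```

```text
t [454 273  20  19 229] [463.54148472 282.1441048 ]
s [393 380  24  27 520] [404.17692308 392.43269231]
```

View pics/tc.png

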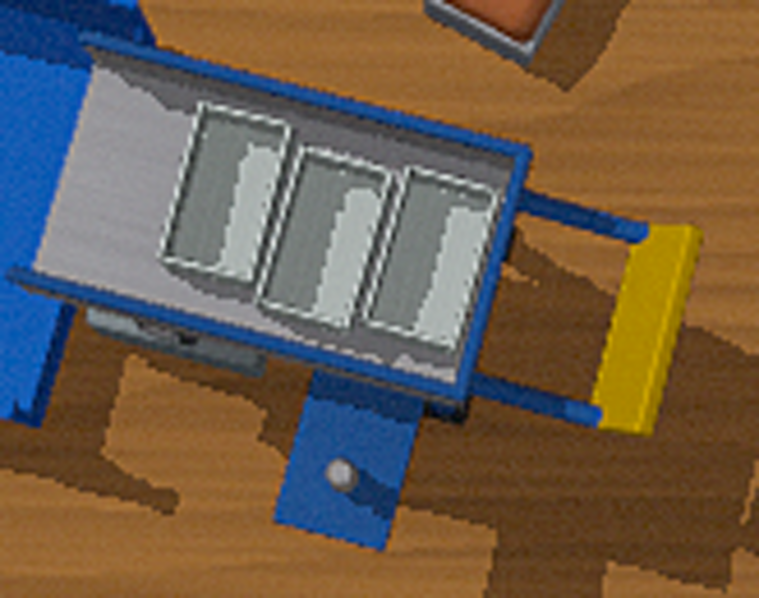

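View pics/sc.png

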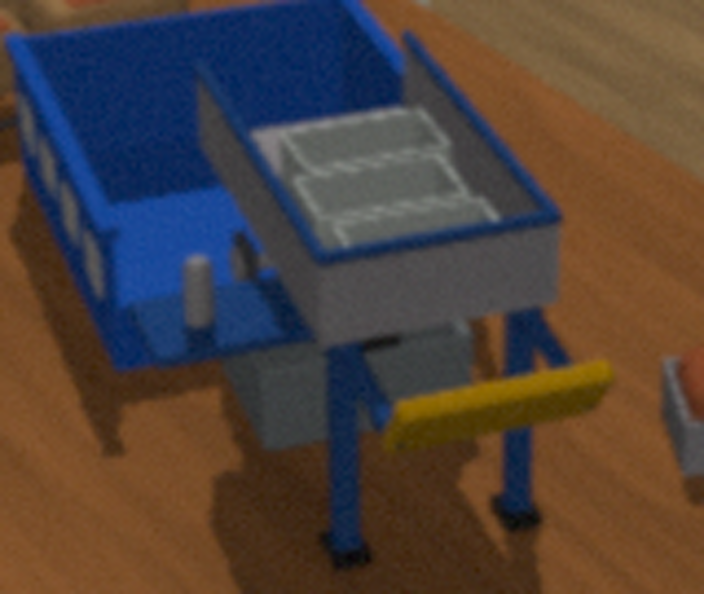

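Top crop: hopper corners (529,150), (465,395), (10,272), (85,38); post top (341,473); ear corners (382,549), (275,520); plate's rear top corners (702,228), (652,434). Side crop: hopper corners (325,258), (560,218), (203,68), (408,35); post top (198,260).

```bash
cat > h.py <<'E'
from station import arm
import numpy as np
from scipy.optimize import least_squares
from scipy.spatial.transform import Rotation as R
np.set_printoptions(precision=4,suppress=True)
def proj(n,P,T=None):
    p=arm.camera_params(n)
    T=np.array(p['T']) if T is None else T
    c=(np.atleast_2d(P)-T[:3,3])@T[:3,:3]
    return np.c_[p['fx']*c[:,0]/c[:,2]+p['cx'],p['fy']*c[:,1]/c[:,2]+p['cy']]
def Rt(s=None):
    s=s or arm.get_state(); return R.from_euler('xyz',s['ee_rot']).as_matrix()
def wristT(s):
    E=np.eye(4);E[:3,:3]=Rt(s);E[:3,3]=s['eef_pos'];return E@np.array(arm.camera_params('wrist')['hand_eye'])
E
python3 - <<'E'
from h import *
A=np.array([[-170,-65,95],[-170,65,95],[65,65,95],[65,-65,95],[-120,115,80],[-150,146,45],[-90,146,45],[-268,-56,60.4],[-268,56,60.4]])/1e3
a=np.array([[529,150],[465,395],[10,272],[85,38],[341,473],[382,549],[275,520],[702,228],[652,434]])/4.6+[220,195]
B=A[[1,0,2,3,4]];b=np.array([[325,258],[560,218],[203,68],[408,35],[198,258]])/4.4+[215,170]
def w(p,X): 
    return X@R.from_euler('z',p[2]).as_matrix().T+[p[0],p[1],.1]
f=lambda p:np.r_[(proj('top',w(p,A))-a).ravel(),(proj('side',w(p,B))-b).ravel()]
r=least_squares(f,[.45,.1,1.3],loss='soft_l1');print(r.x,f(r.x).reshape(-1,2))
p=r.x
print('plate',w(p,np.array([-.25,0,.045])),'post',w(p,np.array([-.12,.115,.045])))
g=lambda q:np.r_[proj('top',[q[0],q[1],.0165])[0]-[463.5,282.1],proj('side',[q[0],q[1],.0125])[0]-[404.2,392.4]]
r=least_squares(g,[.3,-.3]);print('ring',r.x,r.fun)
E
```

```text
[0.5981 0.1068 1.3296] [[ 0.4975 -0.5298]
 [-0.1235  0.0978]
 [ 0.2211  0.3256]
 [ 0.1105 -1.667 ]
 [ 0.1339 -0.8735]
 [ 0.691  -0.2052]
 [-0.5802 -0.5954]
 [ 1.3414 -0.3595]
 [ 0.6226  0.3513]
 [-1.8654  0.4402]
 [-0.3671 -0.424 ]
 [-2.1866 -0.6623]
 [-0.3292 -0.5384]
 [-0.8158 -0.5716]]
plate [ 0.5383 -0.1359  0.145 ] post [0.4577 0.0178 0.145 ]
ring [ 0.5187 -0.4195] [ 0.7031 -0.0318 -0.294  -0.4928]
```

```bash
cat >> h.py <<'E'
AX=np.array([.5981,.1068,.1]);YAW=1.3296
RB=R.from_euler('z',YAW).as_matrix()
def bar(P,th=0): return AX+RB@R.from_euler('y',th).as_matrix()@(np.array(P)/1e3)
def plate_tcp(th,g=(-258,0,56.5)):
    "TCP in barrow axes (mm, axle origin) holding the plate at angle th"
    c,s=np.cos(th),np.sin(th);M=np.array([[c,s],[-s,c]])
    t=np.array([-np.sin(.611),np.cos(.611)]);n=np.array([np.cos(.611),np.sin(.611)])
    u,v=np.meshgrid(np.linspace(-23,23,93),[-6,6])
    P=(np.array([-250,45])+u.reshape(-1,1)*t+v.reshape(-1,1)*n)@M.T
    z=(M@np.array([g[0],g[2]]))[1]-18.8
    x=P[P[:,1]>=z,0]
    return np.array([(x.min()+x.max())/2,0,z]),x.max()-x.min()
def todelta(w,s=None):
    s=s or arm.get_state();return Rt(s).T@(np.array(w)-s['eef_pos'])
E
python3 - <<'E'
from h import *
p0,w0=plate_tcp(0)
W0=AX+RB@(p0/1e3);print('start tcp',W0,w0)
for hz in (.28,W0[2]):print(todelta([W0[0],W0[1],hz]))
for d in range(0,56,5):
    p,w=plate_tcp(np.radians(d));D=RB@((p-p0)/1e3)
    Rg=R.from_euler('xyz',[np.pi,0,YAW-np.pi/2]).as_matrix()
    print(d,Rg.T@D,round(w,1))
E
```

```text
start tcp [ 0.5377 -0.1387  0.1377] 30.481622463611018
[ 0.5553  0.6756 -0.0864]
[0.5553 0.6754 0.0559]
0 [0. 0. 0.] 30.5
5 [ 0.     -0.0047 -0.0223] 27.4
10 [ 0.     -0.0116 -0.0439] 24.6
15 [ 0.     -0.0205 -0.0649] 21.9
20 [ 0.     -0.0313 -0.0848] 19.4
25 [ 0.     -0.0438 -0.1037] 16.9
30 [ 0.     -0.0581 -0.1214] 14.4
35 [ 0.     -0.0739 -0.1378] 12.0
40 [ 0.     -0.0911 -0.1526] 14.4
45 [ 0.     -0.1094 -0.1659] 16.8
50 [ 0.     -0.1287 -0.1775] 19.4
55 [ 0.     -0.1489 -0.1872] 21.9
```

The rows are not in the units I measure in: shifts go in units of 20 mm and turns go in units of 0.25 rad. I convert before sending: 0.676 m is 33.8, 0.555 m is 27.75, -0.01 rad is -0.04.

inch_along --pt "0.06 0 0 -4.5 0" --pt "0.06 0 0 -4.5 0" --pt "0.06 0 0 -4.5 0" --pt "0.06 27.75 33.8 -4.4 -0.04" --pt "0.06 27.75 33.8 -4.4 -0.04" --pt "0.06 27.75 33.8 -4.4 -0.04" --pt "0.06 27.75 33.8 -4.4 -0.04" --pt "0.06 27.75 33.8 -4.4 -0.04" --pt "0.06 27.75 33.8 -4.4 -0.04" --pt "0.06 27.75 33.8 -4.4 -0.04" --pt "0.06 27.75 33.8 -4.4 -0.04" --pt "0.06 27.75 33.8 -4.4 -0.04" --pt "0.06 27.75 33.8 -4.4 -0.04" --pt "0.06 27.75 33.8 -4.4 -0.04" --pt "0.06 27.75 33.8 -4.4 -0.04" --pt "0.06 27.75 33.8 -4.4 -0.04" --pt "0.06 27.75 33.8 -4.4 -0.04" --pt "0.06 27.75 33.8 -4.4 -0.04" --pt "0.06 27.75 33.8 -4.4 -0.04" --pt "0.06 27.75 33.8 -4.4 -0.04" --clamp_n 25

```text
t: 1.77
eef_pos: [0.4674, 0.0099, 0.2819]
ee_rot: [-3.141, -0.001, -0.241]
force: [0.8, 1.4, -0.4]
width: 0.06
gripper_force: 0.0
```

```bash
python3 -c "
from h import *
print(todelta([.5377,-.1387,.28]))"
```

```text
[0.1037 0.1276 0.0019]
```

Finish the transit, then check with the wrist camera.

inch_along --pt "0.06 5.2 6.4 0 0" --pt "0.06 5.2 6.4 0 0" --pt "0.06 5.2 6.4 0 0" --pt "0.06 5.2 6.4 0 0" --pt "0.06 5.2 6.4 0 0" --pt "0.06 5.2 6.4 0 0" --pt "0.06 5.2 6.4 0 0" --pt "0.06 5.2 6.4 0 0"

```text
t: 2.43
eef_pos: [0.5372, -0.1364, 0.2818]
ee_rot: [-3.141, -0.0, -0.24]
force: [-0.1, 0.6, -0.1]
width: 0.0599
gripper_force: 0.0
```

```bash
python3 - <<'E'
from h import *
import cv2
s=arm.get_state();T=wristT(s);i=arm.grab_frame('wrist')[:,:,::-1].copy()
P=np.array([bar(p) for p in [(-268,-56,60.4),(-268,56,60.4),(-170,65,95),(-170,-65,95),(-120,115,80)]])
q=proj('wrist',P,T);print(s['eef_pos'],todelta([.5377,-.1387,.1377]));print(q)
for a in q:cv2.drawMarker(i,tuple(int(round(v)) for v in a),(0,0,255),0,9,1)
cv2.imwrite('pics/w1.png',i)
E
```

```text
[ 0.5372 -0.1364  0.2818] [0.0009 0.0025 0.1444]
[[341.7022 153.7097]
 [339.371  279.074 ]
 [223.3026 305.2478]
 [209.9149 144.2355]
 [176.7051 346.9727]]
```

View pics/w1.png

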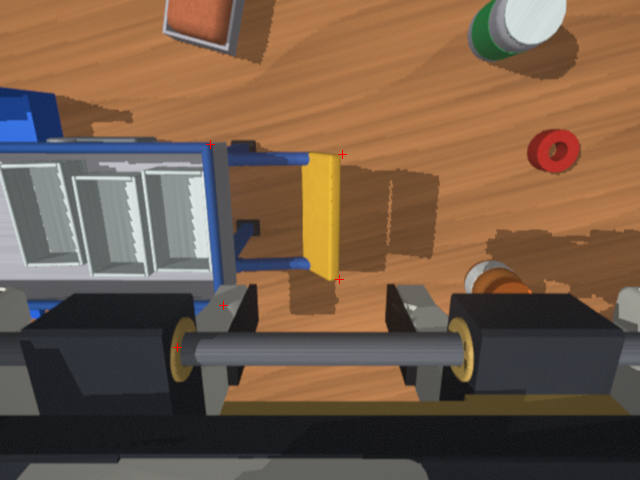

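The predicted plate corners sit within about 2 px of the real ones, and the ring is at (554,151). Descend and grip.

In the tool's units: 0.144 m is 7.2, 0.0025 m is 0.125.

inch_along --pt "0.06 0.05 0.125 1.5 0" --pt "0.06 0.05 0.125 3 0" --pt "0.06 0.05 0.125 4.5 0" --pt "0.06 0.05 0.125 5.75 0" --pt "0.06 0.05 0.125 6.5 0" --pt "0.06 0.05 0.125 7 0" --pt "0.06 0.05 0.125 7.2 0" --pt "0.06 0.05 0.125 7.2 0" --pt "0.028 0.05 0.125 7.2 0" --pt "0.02 0.05 0.125 7.2 0" --pt "0.01 0.05 0.125 7.2 0" --pt "0.01 0.05 0.125 7.2 0" --pt "0.01 0.05 0.125 7.2 0" --pt "0.01 0.05 0.125 7.2 0" --clamp_n 25

```text
t: 3.65
eef_pos: [0.5381, -0.1399, 0.1381]
ee_rot: [-3.141, -0.001, -0.241]
force: [-0.2, -0.2, -0.7]
width: 0.0257
gripper_force: 0.0
```

inch_along --pt "0.0 0 0 0 0" --pt "0.0 0 0 0 0" --pt "0.0 0 0 0 0" --pt "0.0 0 0 0 0" --pt "0.0 0 0 0 0" --pt "0.0 0 0 0 0" --clamp_n 25

```text
t: 4.15
eef_pos: [0.5379, -0.1398, 0.1377]
ee_rot: [3.142, 0.0, -0.241]
force: [1.2, 0.4, 1.0]
width: 0.0002
gripper_force: 0.0
```

```bash
python3 - <<'E'
from h import *
import cv2
a=arm.grab_frame('wrist')[:,:,::-1];b=arm.grab_frame('side')[170:330,200:413,::-1]
cv2.imwrite('pics/c1.png',np.hstack([cv2.resize(a,(400,300)),cv2.resize(b,(400,300))]))
E
```

```text
(no output)
```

View pics/c1.png

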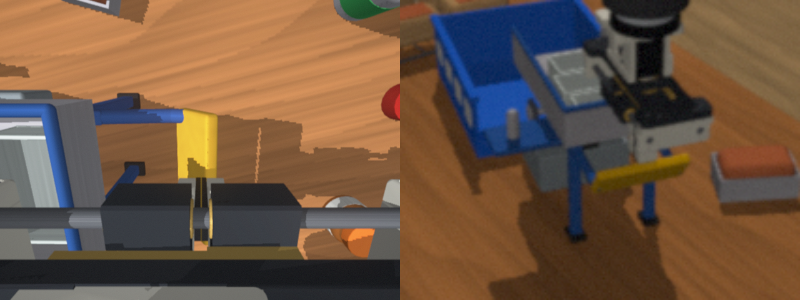

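```bash
python3 - <<'E'
from h import *
import cv2
s=arm.get_state();T=wristT(s);i=arm.grab_frame('wrist')[:,:,::-1].copy()
j=arm.grab_frame('side')[:,:,::-1].copy()
t=np.array([-np.sin(.611),0,np.cos(.611)]);n=np.array([np.cos(.611),0,np.sin(.611)])
def pl(th): return np.array([bar(np.array([-250,y,45])+a*23*t+b*6*n,th) for a,b in((1,-1),(1,1),(-1,1)) for y in(-56,56)])
for img,nm,TT in((i,'wrist',T),(j,'side',None)):
    for q in proj(nm,pl(0),TT):cv2.drawMarker(img,tuple(int(round(v)) for v in q),(0,0,255),0,5,1)
    q=proj(nm,s['eef_pos'],TT)[0];print(nm,q);cv2.drawMarker(img,tuple(int(round(v)) for v in q),(0,255,0),0,7,1)
cv2.imwrite('pics/c2.png',np.hstack([cv2.resize(i[140:380,220:460],(400,400),interpolation=2),cv2.resize(j[190:290,275:375],(400,400),interpolation=2)]))
E
```

```text
wrist [319.7942 274.6157]
side [328.4566 265.2325]
```

View pics/c2.png

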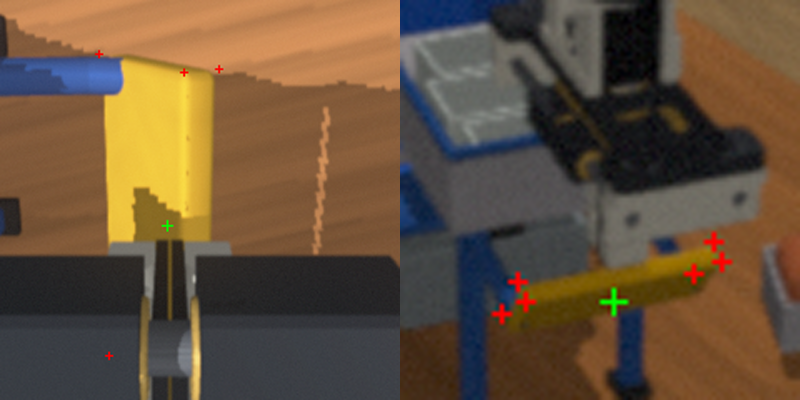

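c2 shows that the fingers closed fully, with their visible ends around the plate's top edge (crop row 242). The TCP marker lies lower, at row 224, so the real fingertips may sit higher than assumed. A small, gentle probe downward will tell.

In the tool's units: 0.002 m is 0.1, 0.003 m is 0.15.

inch_along --pt "0.0 0 0 0.05 0" --pt "0.0 0 0 0.1 0" --pt "0.0 0 0 0.15 0" --pt "0.0 0 0 0.15 0" --clamp_n 25

```text
t: 4.68
eef_pos: [0.5378, -0.1398, 0.1344]
ee_rot: [3.142, 0.0, -0.241]
force: [0.4, -0.0, 0.2]
width: 0.0003
gripper_force: 0.0
```

inch_along --pt "0.06 0 0 -0.15 0" --pt "0.06 0 0 -0.15 0" --pt "0.06 0 0 -0.15 0" --pt "0.06 0 0 -0.15 0" --pt "0.06 0 0 -0.15 0" --pt "0.06 0 0 -0.15 0"

```text
t: 5.18
eef_pos: [0.5379, -0.1398, 0.1377]
ee_rot: [3.142, -0.0, -0.241]
force: [-0.3, 0.2, 0.3]
width: 0.0344
gripper_force: 0.0
```

```bash
python3 - <<'E'
from h import *
import cv2
s=arm.get_state();T=wristT(s);i=arm.grab_frame('wrist')[:,:,::-1].copy()
j=arm.grab_frame('side')[:,:,::-1].copy()
w=s['width']/2;print(w)
P=np.array([[a,sg*w,0] for a in(-.0095,.0095) for sg in(-1,1)])@Rt(s).T+s['eef_pos']
for img,nm,TT in((i,'wrist',T),(j,'side',None)):
    for k,q in enumerate(proj(nm,P,TT)):cv2.drawMarker(img,tuple(int(round(v)) for v in q),(0,0,255) if k<2 else (0,255,0),0,5,1)
cv2.imwrite('pics/c3.png',np.hstack([cv2.resize(i[180:380,190:450],(468,360),interpolation=2),cv2.resize(j[180:290,275:375],(327,360),interpolation=2)]))
E
```

```text
0.01722260250047394
```

View pics/c3.png

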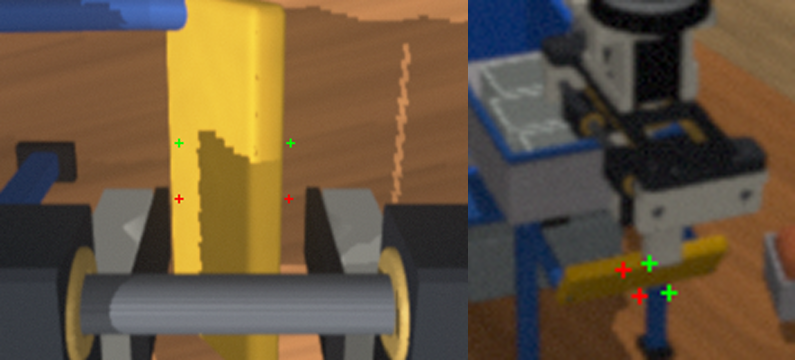

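Wrist crop: the finger ends are at row ~188, against an expected ~143. In the side crop the finger ends at row 262, well above the markers. The real fingertips are therefore about 35 mm above the reported TCP. I still need the height of the gripper body's underside, taking its corner at crop (638,238).

```bash
python3 - <<'E'
from h import *
s=arm.get_state()
# side px of body corners
for name,px in(('L',((638-468)/3.27+275,238/3.27+180)),('R',((765-468)/3.27+275,205/3.27+180)),('fingL',((645-468)/3.27+275,262/3.27+180))):
  for u in(.04,.06,.08,.0965):
    r=least_squares(lambda v:(proj('side',Rt(s)@[v[0],u,-v[1]]+s['eef_pos'])[0]-px),[0,.05]);print(name,u,r.x,np.abs(r.fun).max())
E
```

```text
L 0.04 [-0.0197  0.0608] 3.410605131648481e-13
L 0.06 [-0.0276  0.0748] 1.574562702444382e-11
L 0.08 [-0.0356  0.0888] 5.684341886080802e-14
L 0.0965 [-0.0421  0.1003] 2.842170943040401e-14
R 0.04 [0.0666 0.0665] 2.842170943040401e-14
R 0.06 [0.0566 0.0804] 5.684341886080802e-14
R 0.08 [0.0467 0.0942] 2.842170943040401e-14
R 0.0965 [0.0385 0.1056] 8.526512829121202e-14
fingL 0.04 [-0.0147  0.0418] 5.684341886080802e-14
fingL 0.06 [-0.0228  0.0562] 1.1368683772161603e-13
fingL 0.08 [-0.0308  0.0706] 1.4949819160392508e-11
fingL 0.0965 [-0.0375  0.0825] 1.9326762412674725e-12
```
Body end at u=.0965: x from -.042 to +.0385 (78 wide ✓.), height 0.100-0.105 above the TCP. Spec: 66 above TCP. So whole gripper is ~35-37mm higher than reported TCP; the finger-tip d≈36 (fingL at u=.038: d≈.040, x=-0.014?). So true TCP is ~35 mm above reported: consistent with a tool-length offset error; hand/finger/body shift together. So everything: true tip = reported - 0.035 along -z (higher). Body clearance retained → lower by 35mm. Just add offset. But careful: estimates ±4 mm. Determine by contact: lower with opened fingers... Could refine: closed fingers touch plate top at .167 (force in z). Nice probe: but pushing the plate down while fixed: legs. Few N. Or simply refine via wrist image: d from a=.0095: 35mm; row 284.5 ±1px → dd=±0.5*... derivative: row per d 757px/m /→ 1px=1.3mm. Good: d=.035±.002. Take d=35, with hopper clearance 8.5mm margin. Lower 33 mm to be a bit more conservative; hold point mm: clearance 10.5. Good.

The body end comes out 78 mm wide, as specified, but its underside is ~100–105 mm above the TCP instead of 66. The whole gripper therefore sits ~35 mm higher than the reported TCP. I'll use that offset: open, go 33 mm lower, then grip.

inch_along --pt "0.06 0 0 -0.15 0" --pt "0.06 0 0 -0.15 0" --pt "0.06 0 0 -0.15 0" --pt "0.06 0 0 -0.15 0" --pt "0.06 0 0 0.25 0" --pt "0.06 0 0 0.65 0" --pt "0.06 0 0 1 0" --pt "0.06 0 0 1.3 0" --pt "0.06 0 0 1.5 0" --pt "0.06 0 0 1.65 0" --pt "0.06 0 0 1.65 0" --clamp_n 25

```text
t: 6.2
eef_pos: [0.5375, -0.1398, 0.1038]
ee_rot: [3.141, 0.001, -0.241]
force: [-0.3, 0.6, 0.4]
width: 0.0599
gripper_force: 0.0
```

inch_along --pt "0.03 0 0 0 0" --pt "0.02 0 0 0 0" --pt "0.0 0 0 0 0" --pt "0.0 0 0 0 0" --pt "0.0 0 0 0 0" --pt "0.0 0 0 0 0" --pt "0.0 0 0 0 0" --pt "0.0 0 0 0 0" --clamp_n 25

```text
t: 6.87
eef_pos: [0.5386, -0.1383, 0.1048]
ee_rot: [-3.139, -0.001, -0.241]
force: [-0.0, 7.6, 0.4]
width: 0.0283
gripper_force: 22.2
```

Gripped: 28 mm opening (30 expected), 22 N. Now tip along the arc to about 30°.

In the tool's units: -0.1214 m is -6.07, -0.1037 m is -5.185.

inch_along --pt "0 0 -0.05 -0.25 0" --pt "0 0 -0.15 -0.65 0" --pt "0 0 -0.235 -1.115 0" --pt "0 0 -0.35 -1.475 0" --pt "0 0 -0.46 -1.835 0" --pt "0 0 -0.58 -2.195 0" --pt "0 0 -0.725 -2.55 0" --pt "0 0 -0.87 -2.9 0" --pt "0 0 -1.025 -3.245 0" --pt "0 0 -1.2 -3.58 0" --pt "0 0 -1.38 -3.915 0" --pt "0 0 -1.565 -4.24 0" --pt "0 0 -1.77 -4.56 0" --pt "0 0 -1.975 -4.875 0" --pt "0 0 -2.19 -5.185 0" --pt "0 0 -2.425 -5.485 0" --pt "0 0 -2.665 -5.78 0" --pt "0 0 -2.905 -6.07 0" --clamp_n 25

```text
t: 8.37
eef_pos: [0.5518, -0.0844, 0.2277]
ee_rot: [3.139, -0.001, -0.241]
force: [0.9, -6.4, 2.7]
width: 0.0132
gripper_force: 24.2
```

In the tool's units: -0.0826 m is -4.13, -0.0706 m is -3.53.

inch_along --pt "0 0 -0.26 -0.28 0" --pt "0 0 -0.525 -0.555 0" --pt "0 0 -0.79 -0.82 0" --pt "0 0 -1.075 -1.07 0" --pt "0 0 -1.36 -1.32 0" --pt "0 0 -1.65 -1.56 0" --pt "0 0 -1.95 -1.785 0" --pt "0 0 -2.255 -2.01 0" --pt "0 0 -2.565 -2.225 0" --pt "0 0 -2.885 -2.425 0" --pt "0 0 -3.205 -2.62 0" --pt "0 0 -3.53 -2.805 0" --pt "0 0 -3.93 -3.005 0" --pt "0 0 -4.13 -3.1 0" --pt "0 0 -4.13 -3.1 0" --pt "0 0 -4.13 -3.1 0" --pt "0 0 -4.13 -3.1 0" --pt "0 0 -4.13 -3.1 0" --clamp_n 25

```text
t: 9.87
eef_pos: [0.5709, -0.0071, 0.292]
ee_rot: [3.136, -0.003, -0.241]
force: [-3.5, -11.3, 14.7]
width: 0.0156
gripper_force: 28.3
```

```bash
python3 - <<'E'
from h import *
import cv2
cv2.imwrite('pics/up_t.png',arm.grab_frame('top')[150:330,100:400,::-1])
a=arm.grab_frame('side')[130:310,200:380,::-1]
t=cv2.imread('pics/up_t.png')
cv2.imwrite('pics/up.png',np.hstack([cv2.resize(t,(465,279)),cv2.resize(a,(279,279))]))
E
```

```text
(no output)
```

View pics/up.png

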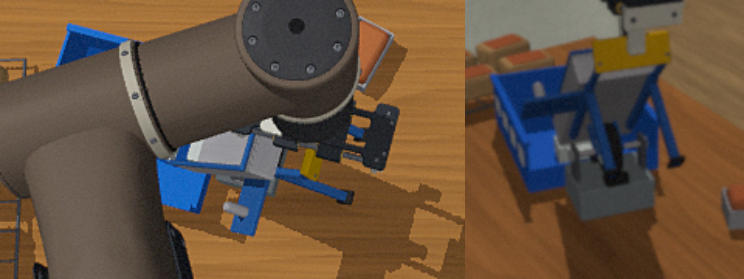

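The barrow is at about 50° (plate high, legs swung up). Push a touch nearer the stop, hold, then lower along the same arc.

inch_along --pt "0 0 -0.2 -0.1 0" --pt "0 0 -0.35 -0.175 0" --pt "0 0 -0.35 -0.175 0" --pt "0 0 -0.35 -0.175 0" --pt "0 0 -0.35 -0.175 0" --pt "0 0 -0.35 -0.175 0" --pt "0 0 -0.35 -0.175 0" --clamp_n 25

```text
t: 10.55
eef_pos: [0.5726, -0.0003, 0.2957]
ee_rot: [3.136, -0.003, -0.241]
force: [-3.9, -11.6, 15.8]
width: 0.0166
gripper_force: 28.7
```

inch_along --pt "0 0 0.15 0.075 0" --pt "0 0 0.35 0.175 0" --pt "0 0 0.65 0.325 0" --pt "0 0 0.95 0.47 0" --pt "0 0 1.275 0.655 0" --pt "0 0 1.595 0.85 0" --pt "0 0 1.915 1.05 0" --pt "0 0 2.225 1.265 0" --pt "0 0 2.53 1.49 0" --pt "0 0 2.83 1.715 0" --pt "0 0 3.12 1.955 0" --pt "0 0 3.405 2.205 0" --pt "0 0 3.69 2.455 0" --pt "0 0 3.955 2.72 0" --pt "0 0 4.22 2.995 0" --pt "0 0 4.48 3.275 0" --clamp_n 25

```text
t: 11.88
eef_pos: [0.5517, -0.0848, 0.2278]
ee_rot: [3.14, -0.001, -0.241]
force: [-0.1, -4.9, 5.9]
width: 0.0137
gripper_force: 26.1
```

Back at 30°. Lower the rest slowly.

In the tool's units: 0.118 m is 5.9, 0.1155 m is 5.775.

inch_along --pt "0 0 0.24 0.29 0" --pt "0 0 0.48 0.585 0" --pt "0 0 0.715 0.885 0" --pt "0 0 0.93 1.195 0" --pt "0 0 1.135 1.51 0" --pt "0 0 1.34 1.83 0" --pt "0 0 1.525 2.155 0" --pt "0 0 1.705 2.49 0" --pt "0 0 1.88 2.825 0" --pt "0 0 2.035 3.17 0" --pt "0 0 2.18 3.52 0" --pt "0 0 2.325 3.875 0" --pt "0 0 2.445 4.235 0" --pt "0 0 2.555 4.595 0" --pt "0 0 2.67 4.955 0" --pt "0 0 2.735 5.225 0" --pt "0 0 2.785 5.45 0" --pt "0 0 2.82 5.625 0" --pt "0 0 2.85 5.775 0" --pt "0 0 2.88 5.9 0" --clamp_n 25

```text
t: 13.55
eef_pos: [0.5379, -0.1415, 0.1129]
ee_rot: [3.138, -0.001, -0.24]
force: [-21.5, 2.7, 55.4]
width: 0.0219
gripper_force: 39.4
```

The rows are not in the units I measure in: shifts go in units of 20 mm and turns go in units of 0.25 rad. I convert before sending: 0.0034 m is 0.17, 0.0032 m is 0.16.

inch_along --pt "0 0 0 0.04 0" --pt "0 0 0.015 0.08 0" --pt "0 0 0.02 0.12 0" --pt "0 0 0.025 0.16 0" --pt "0 0 0.025 0.17 0" --pt "0 0 0.025 0.17 0" --clamp_n 15

```text
t: 14.05
eef_pos: [0.5392, -0.1412, 0.1116]
ee_rot: [3.14, -0.005, -0.239]
force: [-15.2, 1.5, 45.8]
width: 0.023
gripper_force: 24.2
```

Pressing on the legs through the pads, because the fingers have slipped slightly up the plate. Ease up, then open.

inch_along --pt "0 0 0 -0.15 0" --pt "0 0 0 -0.3 0" --pt "0 0 0 -0.4 0" --clamp_n 8

```text
t: 14.3
eef_pos: [0.5392, -0.1404, 0.1143]
ee_rot: [3.141, -0.003, -0.24]
force: [4.4, -4.7, -3.1]
width: 0.0235
gripper_force: 7.5
```

inch_along --pt "0.06 0 0 0 0" --pt "0.06 0 0 0 0" --pt "0.06 0 0 0 0" --pt "0.06 0 0 0 0" --pt "0.06 0 0 0 0" --pt "0.06 0 0 0 0"

```text
t: 14.8
eef_pos: [0.5377, -0.1397, 0.1126]
ee_rot: [3.141, 0.001, -0.241]
force: [-0.3, -0.3, -0.7]
width: 0.0571
gripper_force: 0.0
```

In the tool's units: -0.155 m is -7.75, -0.15 m is -7.5.

inch_along --pt "0.07 0 0 -1.5 0" --pt "0.07 0 0 -3.5 0" --pt "0.07 0 0 -5.5 0" --pt "0.07 0 0 -7.5 0" --pt "0.07 -2 -1.7 -7.5 0" --pt "0.07 -3.5 -2.95 -7.5 0" --pt "0.07 -5 -4.2 -7.5 0" --pt "0.07 -6.5 -5.45 -7.5 0" --pt "0.07 -7.75 -6.5 -7.5 0" --pt "0.07 -7.75 -6.5 -7.5 0" --pt "0.07 -7.75 -6.5 -7.5 0" --pt "0.07 -7.75 -6.5 -7.5 0" --pt "0.07 -7.75 -6.5 -7.5 0" --pt "0.07 -7.75 -6.5 -7.5 0"

```text
t: 15.97
eef_pos: [0.4188, 0.0227, 0.2625]
ee_rot: [3.141, 0.001, -0.243]
force: [-0.4, 0.3, -0.8]
width: 0.0697
gripper_force: 0.0
```

```bash
python3 - <<'E'
from h import *
import cv2,json
s=arm.get_state();i=arm.grab_frame('wrist')[:,:,::-1]
cv2.imwrite('pics/wp.png',i);json.dump({k:list(map(float,s[k])) for k in('eef_pos','ee_rot')},open('wp.json','w'))
print(s['eef_pos']);q=proj('wrist',np.array([bar((-120,115,80)),bar((-120,115,45)),bar((-150,146,45)),bar((-90,146,45)),bar((-170,65,95))]),wristT(s));print(q)
print('ring',todelta([.519,-.4195,.2]))
E
```

```text
[0.4188 0.0227 0.2625]
[[314.1115 182.4547]
 [314.9215 176.1222]
 [350.2295 212.6335]
 [279.967  212.6051]
 [388.943  110.1829]]
ring [0.2037 0.4049 0.0626]
```

In the tool's units: 0.405 m is 20.25, 0.36 m is 18.

inch_along --pt "0.07 1 2 0 0" --pt "0.07 2.5 4 0 0" --pt "0.07 3 6 0 0" --pt "0.07 4 8 0 0" --pt "0.07 5 10 0 0" --pt "0.07 5.5 12 0 0" --pt "0.07 6.25 14 0 0" --pt "0.07 7 16 0 0" --pt "0.07 7.75 18 1 0" --pt "0.07 8.25 20.25 3 0" --pt "0.07 8.25 20.25 5 0" --pt "0.07 8.25 20.25 5.5 0" --pt "0.07 8.25 20.25 5.5 0" --pt "0.07 8.25 20.25 5.5 0" --pt "0.07 8.25 20.25 5.5 0" --pt "0.07 8.25 20.25 5.5 0"

```text
t: 17.35
eef_pos: [0.4832, -0.4098, 0.155]
ee_rot: [3.14, -0.003, -0.241]
force: [-0.1, -0.1, 1.0]
width: 0.07
gripper_force: 0.0
```

```bash
python3 - <<'E'
from h import *
import cv2,json
s=arm.get_state();T=wristT(s);i=arm.grab_frame('wrist')[:,:,::-1];cv2.imwrite('pics/wr.png',i)
h=cv2.cvtColor(i,cv2.COLOR_BGR2HSV);m=(((h[...,0]<4)|(h[...,0]>176))&(h[...,1]>200)&(h[...,2]>60)).astype(np.uint8)
c,l,st,ce=cv2.connectedComponentsWithStats(m);k=1+np.argmax(st[1:,4]);print(st[k],ce[k])
# ring silhouette -> fit: project outer circles top+bottom, compare bbox of hull
x,y,w,hh,_=st[k]
a=np.linspace(0,2*np.pi,73)
def box(p):
    P=np.array([[p[0]+.025*np.cos(t),p[1]+.025*np.sin(t),z] for t in a for z in(0,.025)])
    q=proj('wrist',P,T);return np.r_[q.min(0),q.max(0)]
f=lambda p:box(p)-[x-.5,y-.5,x+w-.5,y+hh-.5]
r=least_squares(f,[.519,-.42]);print('ring',r.x,r.fun,s['eef_pos'],s['ee_rot'])
d=todelta([*r.x,-.023],s);print('delta',d)
top=arm.grab_frame('top')[:,:,::-1];cv2.imwrite('pics/top2.png',top)
wp=cv2.imread('pics/wp.png')
sp=json.load(open('wp.json'))
A=cv2.resize(wp[100:260,240:400],(560,560),interpolation=2)
B=cv2.resize(top[160:320,110:385],(240,140));C=cv2.resize(i,(240,180));S=cv2.resize(arm.grab_frame('side')[160:310,200:370,::-1],(240,212))
col=np.vstack([B,C,S]);col=np.vstack([col,np.zeros((560-len(col),240,3),np.uint8)])
cv2.imwrite('pics/last.png',np.hstack([A,col]))
E
```

```text
[338 176   3   5   6] [339.5    178.3333]
ring [ 0.5125 -0.4336] [-27.3716 -26.4255  27.3493  28.2246] [ 0.4832 -0.4098  0.155 ] [ 3.1404 -0.0032 -0.2405]
delta [0.0336 0.0159 0.1782]
```

View pics/last.png

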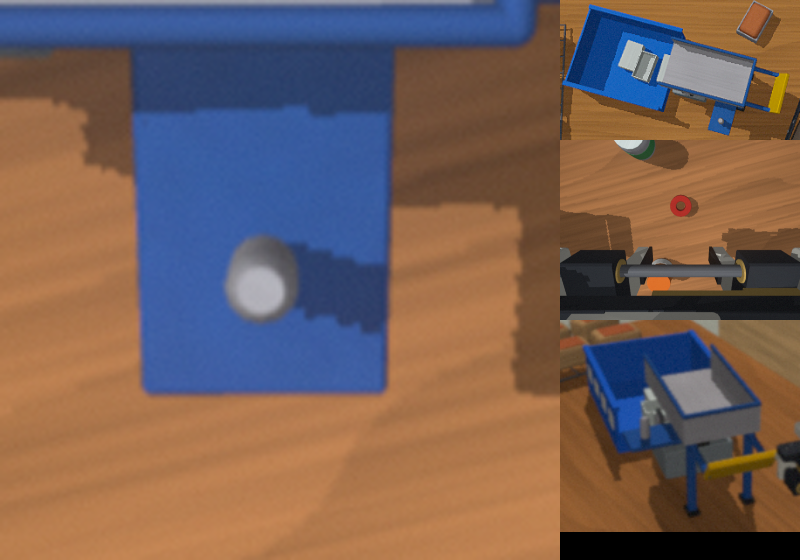

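The barrow stands upright with an empty hopper, and the tins lie in the crate near its low wall. The post top at crop (260,291) is px (314.3,183.1) against a predicted (314.1,182.5), so the post pose is confirmed. Now the ring measurement with a fixed mask, plus where the tins lie.

```bash
python3 - <<'E'
from h import *
import cv2
s=arm.get_state();T=wristT(s);i=cv2.imread('pics/wr.png')
h=cv2.cvtColor(i,cv2.COLOR_BGR2HSV);m=(((h[...,0]<6)|(h[...,0]>172))&(h[...,1]>150)&(h[...,2]>40)).astype(np.uint8);m[240:]=0
m=cv2.morphologyEx(m,cv2.MORPH_CLOSE,np.ones((3,3)))
c,l,st,ce=cv2.connectedComponentsWithStats(m);k=1+np.argmax(st[1:,4]);print(st[k],ce[k])
x,y,w,hh,_=st[k];a=np.linspace(0,2*np.pi,73)
def box(p):
    q=proj('wrist',np.array([[p[0]+.025*np.cos(t),p[1]+.025*np.sin(t),z] for t in a for z in(0,.025)]),T);return np.r_[q.min(0),q.max(0)]
r=least_squares(lambda p:box(p)-[x-.5,y-.5,x+w-.5,y+hh-.5],[.519,-.42]);print('ring',r.x,r.fun)
print('delta',todelta([*r.x,-.023],s))
# tins in top2: low saturation pixels left of hopper
t=cv2.imread('pics/top2.png');h=cv2.cvtColor(t,cv2.COLOR_BGR2HSV)
m=((h[...,1]<70)&(h[...,2]>60)).astype(np.uint8);
q=proj('top',np.array([bar(p) for p in[(-170,-65,95),(-170,65,95),(65,65,95),(65,-65,95)]])).astype(np.int32)
crate=np.zeros_like(m);cv2.rectangle(crate,(110,160),(260,290),1,-1);m&=crate;cv2.fillConvexPoly(m,cv2.convexHull(q),0)
c,l,st,ce=cv2.connectedComponentsWithStats(m)
p=arm.camera_params('top');TT=np.array(p['T'])
def bk(u,v,z):
    d=TT[:3,:3]@[(u-p['cx'])/p['fx'],(v-p['cy'])/p['fy'],1];P=TT[:3,3]+d*(z-TT[2,3])/d[2];return (RB.T@(P-AX))*1e3
for k in range(1,c):
    if st[k,4]>15:
        n,cn=0,cv2.findContours((l==k).astype(np.uint8),0,2)[0][0]
        b=cv2.boxPoints(cv2.minAreaRect(cn));print(st[k]);print(np.array([bk(*e,.035) for e in b]).round())
# low wall edge line of crate: corner pixels of blue at crate
m=((h[...,0]>105)&(h[...,0]<125)&(h[...,1]>150)).astype(np.uint8)
c,l,st,ce=cv2.connectedComponentsWithStats(m);k=1+np.argmax(st[1:,4]);print(st[k])
cn=max(cv2.findContours((l==k).astype(np.uint8),0,2)[0],key=len);b=cv2.approxPolyDP(cv2.convexHull(cn),4,True)[:,0];print(b.tolist());print(np.array([bk(*e,.045) for e in b]).round().tolist())
sub=t[195:262,170:255];g=cv2.cvtColor(sub,cv2.COLOR_BGR2HSV)
for r_ in range(0,67,3):print(''.join('B' if g[r_,c_,1]>120 and 100<g[r_,c_,0]<130 else ('#' if g[r_,c_,2]>170 else '+' if g[r_,c_,2]>110 else '.') for c_ in range(0,85,1)))
E
```

```text
[ 294  147   57   58 2119] [321.9193 175.4488]
ring [ 0.5189 -0.4192] [-0.4445 -0.8469  0.4441  0.8838]
delta [0.0366 0.0012 0.178 ]
[ 177  206   46   49 1334]
[[237.  46. -65.]
 [231. -57. -65.]
 [122. -45. -65.]
 [129.  57. -65.]]
[221 222  11  31  72]
[[110.  43. -65.]
 [111. -41. -65.]
 [105. -41. -65.]
 [104.  43. -65.]]
[233 259  28  14 140]
[[ 71.  69. -65.]
 [ 71.  52. -65.]
 [ -6.  52. -65.]
 [ -6.  69. -65.]]
[110 269   4  15  19]
[[364. 196. -65.]
 [372. 161. -65.]
 [365. 160. -65.]
 [357. 195. -65.]]
[ 112  165  249  123 9298]
[[112, 255], [144, 165], [248, 192], [332, 226], [360, 244], [349, 287], [226, 287]]
[[377.0, 126.0, -55.0], [374.0, -129.0, -55.0], [83.0, -129.0, -55.0], [-157.0, -98.0, -55.0], [-240.0, -70.0, -55.0], [-240.0, 46.0, -55.0], [66.0, 128.0, -55.0]]
BBBBBBBBBBBBBBBBBBBBBBBBBBBBBBBBBBBBBBBBBBBBBBBBBBBBBBBBBBBBBBBBBBBBBBBBBBBBBBBB+#+++
BBBBBBBBBBBBBBBBBBBBBBBBBBBBBBBBBBBBBBBBBBBBBBBBBBBBBBBBBBBBBBBBBBBBBBBBBBBBBBBBB+#++
BBBBBBBBBBBBBBBBBBBBBBBBBBBBBBBBBBBBBBBBBBBBBBBBBBBBBBBBBBBBBBBBBBBBBBBBBBBBBBBBBBB#+
BBBBBBBBBBBBBBBBBBBBBBBBBBBBBBBBBBBBBBBBBBBBBBBB
[... 971 characters left out ...]
++++++++++++
BBBBBBBBBBBBBBBBBBB.+++##+...++++++++++#####....BBBBBB#######++++++++++++++++++++++++
BBBBBBBBBBBBBBBBBBBBBBB#....++++++++++#####....BBBBBB#######+++++++++++++++++++++++++
BBBBBBBBBBBBBBBBBBBBBB#+..++++++++++######...BBBBBBB########+++++++++++++++++++++++++
BBBBBBBBBBBBBBBBBBBBBBBBBB...+##+++######..+BBBBBBB########++++++##++++++++++++++++++
BBBBBBBBBBBBBBBBBBBBBBBBBBBBBBBBBBB..++#...BBBBBBB+##+####++++++++++++#++++++++++++++
BBBBBBBBBBBBBBBBBBBBBBBBBBBBBBBBBBBBBBBBBBBBBBBBBBBBBBBBBBBBBB+++##++++++++++++++++++
BBBBBBBBBBBBBBBBBBBBBBBBBBBBBBBBBBBBBBBBBBBBBBBBBBBBBBBB.....BBBBBBBBBBBB+++##+++++++
BBBBBBBBBBBBBBBBBBBBBBBBBBBBBBBBBBBBBBBBBBBBBBBBBBBBBBBBBBBBBBBBBB.......BBBBBBBBBBB+
```

```bash
python3 - <<'E'
from h import *
import cv2
print('low wall y+ end top at x=90..110',proj('side',np.array([bar((x,y,-55)) for x in(85,95,105) for y in(43,-41,120)])).round(1).tolist())
for z in(-90,-55,-20,0,20,40):print(z,proj('side',np.array([bar((107,43,z)),bar((107,-41,z)),bar((60,43,z))])).round(1).tolist(),'top',proj('top',np.array([bar((107,43,z)),bar((107,-41,z)),bar((100,43,z)),bar((125,43,z))])).round(1).tolist())
t=arm.grab_frame('side')[:,:,::-1];cv2.imwrite('pics/s3.png',t);g=cv2.cvtColor(t,cv2.COLOR_BGR2HSV)
for r_ in range(196,262,2):print(r_,''.join('B' if g[r_,c_,1]>120 and 100<g[r_,c_,0]<130 else ('o' if g[r_,c_,1]>100 else '#' if g[r_,c_,2]>170 else '+' if g[r_,c_,2]>110 else '.') for c_ in range(225,320)))
E
```

```text
low wall y+ end top at x=90..110 [[267.8, 230.5], [297.2, 225.2], [240.0, 235.5], [266.8, 228.7], [296.0, 223.5], [239.1, 233.7], [265.8, 227.0], [294.9, 221.8], [238.3, 231.9]]
-90 [[266.2, 237.5], [294.9, 232.2], [270.9, 246.0]] top [[222.9, 253.4], [231.9, 223.8], [225.4, 254.1], [216.4, 251.7]]
-55 [[265.6, 226.6], [294.7, 221.5], [270.4, 234.9]] top [[220.3, 251.3], [229.7, 220.9], [222.9, 252.0], [213.7, 249.5]]
-20 [[265.0, 215.5], [294.4, 210.5], [269.8, 223.6]] top [[217.7, 249.0], [227.3, 217.9], [220.3, 249.7], [210.9, 247.2]]
0 [[264.7, 209.0], [294.3, 204.1], [269.5, 217.0]] top [[216.1, 247.7], [225.9, 216.1], [218.8, 248.4], [209.2, 245.8]]
20 [[264.3, 202.4], [294.2, 197.6], [269.2, 210.3]] top [[214.5, 246.3], [224.4, 214.2], [217.2, 247.0], [207.5, 244.4]]
40 [[264.0, 195.8], [294.0, 191.0], [268.8, 203.5]] top [[212.8, 244.9], [222.9, 212.3], [215.5, 245.6], [205.7, 243.0]]
196 BBBBBBBBBBBBBBBBBBBBBBBBBBBBBBBBBBB......BBBBBBBBBBBBBBBBBBBBBBBo+++++++++++++++++.............
198 BBBBBBBBBBBBBBBBBBBBBBBBBBBBBBBBBBB.......BBBBBBBBBo++++++++++++++++++++++++++++++........
[... 2405 characters left out ...]

248 ooooooooooooo.BBBBBBBBBBBBBBBBBBBBBBBBBBBBBBBBBBBBBBBBo.............oBBBo......................
250 oooooooooooooo.BBBBBBBBBBBBBBBBBBBBBBBBBBBBBo...................oBBBBBBBo......................
252 ooooooooooooooo.BBBBBBBBBBBBBBBo......oo.........................BBBBBBBB......................
254 oooooooooooooooo......ooooooooooooooooooo........................BBBBBBBBB.....................
256 oooooooooooooooooooooooooooooooooooooooooo......................oBBBBBBBBBBo...................
258 ooooooooooooooooooooooooooooooooooooooooooo......................BBBBBBBBBBB................ooo
260 oooooooooooooooooooooooooooooooooooooooooooo.....................BBBBBBBBBBBBB....ooooooooooooo
```

Ring measured at (0.5189, -0.4192), agreeing with the first estimate. One tin shows only as a strip by the crate's low wall, so I'll check it with the wrist camera from over the crate before going on.

inch_along --pt "0.07 0 0 -2 0" --pt "0.07 0 0 -4 0" --pt "0.07 0 0 -6 0" --pt "0.07 0 0 -7.5 0" --pt "0.07 -3.75 -35.65 -7.5 0" --pt "0.07 -3.75 -35.65 -7.5 0" --pt "0.07 -3.75 -35.65 -7.5 0" --pt "0.07 -3.75 -35.65 -7.5 0" --pt "0.07 -3.75 -35.65 -7.5 0" --pt "0.07 -3.75 -35.65 -7.5 0" --pt "0.07 -3.75 -35.65 -7.5 0" --pt "0.07 -3.75 -35.65 -7.5 0" --pt "0.07 -3.75 -35.65 -7.5 0" --pt "0.07 -3.75 -35.65 -7.5 0" --pt "0.07 -3.75 -35.65 -7.5 0" --pt "0.07 -3.75 -35.65 -7.5 0" --pt "0.07 -3.75 -35.65 -7.5 0" --pt "0.07 -3.75 -35.65 -7.5 0" --pt "0.07 -3.75 -35.65 -7.5 0" --pt "0.07 -3.75 -35.65 -7.5 0"

```text
t: 19.22
eef_pos: [0.572, 0.2538, 0.3042]
ee_rot: [-3.14, -0.001, -0.24]
force: [0.9, -0.9, 0.2]
width: 0.07
gripper_force: 0.0
```

inch_along --pt "0.07 0 -3 0 0" --pt "0.07 0 -3 0 0" --pt "0.07 0 -3 0 0" --pt "0.07 0 -3 0 0"

```text
t: 19.55
eef_pos: [0.5862, 0.3111, 0.3026]
ee_rot: [3.141, 0.0, -0.238]
force: [-0.1, -0.7, 0.1]
width: 0.0698
gripper_force: 0.0
```

```bash
python3 - <<'E'
from h import *
import cv2
s=arm.get_state();T=wristT(s);i=arm.grab_frame('wrist')[:,:,::-1];cv2.imwrite('pics/wc.png',i)
print(s['eef_pos'])
t=[bar(p) for p in[(65,65,95),(65,-65,95),(65,-65,50),(65,65,-55),(65,-65,-55),(107,43,-65),(107,-41,-65),(205,0,-100)]]
print(proj('wrist',np.array(t),T).round())
g=cv2.cvtColor(i,cv2.COLOR_BGR2HSV)
for r in range(0,300,7):print('%3d'%r,''.join('B' if g[r,c,1]>120 and 100<g[r,c,0]<130 else('o' if g[r,c,1]>100 else '#' if g[r,c,2]>170 else '+' if g[r,c,2]>110 else '.') for c in range(0,640,4)))
E
```

```text
[0.5862 0.3111 0.3026]
[[476. 231.]
 [499.  61.]
 [474.  69.]
 [427. 197.]
 [438.  83.]
 [393. 178.]
 [397. 106.]
 [314. 140.]]
  0 oooooooooooooooooooooooooooooooooooooooooooooooooooooooooooooooooooooooooooooooooooooooooooooooooooooooooooooooooooooooooooooooooooooooooooooooooooooooo......oo
  7 oooooooooooooooooooooooooooooooooooooooooooooooooooooooooooooooooooooooooooooooooooooooooooooooooooooooooooooooooooooooooooooooooooooooooooooooooooooooooooooooo
 14 ooooooooooooooooooooooooooooooooooooooo+BBBBBBooooooooooooooooo##oo#####################++++++++++++++++++++++++++++oooooooooooooooooooooooooooooooooooooooooooo
 21 ooooooooooooooooooooooooooooooooooooooo+BBBBBBBBBBBBBBBBBBBBBBBBBBBBBBBBBBBBBBBBBBBBBBBBBBBBBBBBBBBBBBBBBBBBBBBBBBBBoooooooooooooooooooooooooooooooooooooooooooo
 28 ooooooooooooooooooooooooooooooooooooooooBBBBBBBBBB
[... 5680 characters left out ...]
oooooooooooooooooooooooooooooooBBBBBB...
273 ...oooooooooooooooooooo..oooooooooooooooooooooooo.ooooooooooooooooooooooooooooooooooooooooooooooooooooooooooooooooooooooooooooooooooooooooooooooooooooBBBBBBBB..
280 ....oooooooooooooooooooooooooooooooooooooooooooo...oooooooooooooooooooooooooooooooooooooooooooooooooooooooooooooooooooooooooooooooooooooooooooooooooo.BBBBBBBBBB
287 ++...+oooooooooooooooooooooooooooooooooooooooooooo.o+++++++o..oooooooooooooooooooooooooooooooooooooo.........ooooooooooooooooooooooooooooooooooooooooBBBBBBB.++.
294 ......+ooooooo.................o...........oooooooo++++.......oooooooooooooooooooooooooooooooooooooo..........+ooooooo..............................ooooooo+++++
```

All three tins are inside the crate: in the wrist map tin3 spans cols 396–430, with the low wall's blue edge still visible beside it. Back to the ring.

```bash
python3 -c "
from h import *
print(todelta([.5189,-.4192,.15]))"
```

```text
[0.1074 0.7245 0.153 ]
```

In the tool's units: 0.724 m is 36.2, 0.153 m is 7.65.

inch_along --pt "0.07 5.35 36.2 0 0" --pt "0.07 5.35 36.2 0 0" --pt "0.07 5.35 36.2 0 0" --pt "0.07 5.35 36.2 0 0" --pt "0.07 5.35 36.2 0 0" --pt "0.07 5.35 36.2 0 0" --pt "0.07 5.35 36.2 0 0" --pt "0.07 5.35 36.2 0 0" --pt "0.07 5.35 36.2 0 0" --pt "0.07 5.35 36.2 0 0" --pt "0.07 5.35 36.2 0 0" --pt "0.07 5.35 36.2 0 0" --pt "0.07 5.35 36.2 0 0" --pt "0.07 5.35 36.2 0 0" --pt "0.07 5.35 36.2 0 0" --pt "0.07 5.35 36.2 0 0" --pt "0.07 5.35 36.2 1.5 0" --pt "0.07 5.35 36.2 3.5 0" --pt "0.07 5.35 36.2 5.5 0" --pt "0.07 5.35 36.2 7.65 0"

```text
t: 21.27
eef_pos: [0.5165, -0.4212, 0.1655]
ee_rot: [3.141, -0.003, -0.244]
force: [1.6, 0.5, -0.9]
width: 0.0699
gripper_force: 0.0
```

inch_along --pt "0.07 0 0 0 0" --pt "0.07 0 0 0 0" --pt "0.07 0 0 0 0"

```text
t: 21.52
eef_pos: [0.5189, -0.4195, 0.169]
ee_rot: [3.14, -0.003, -0.24]
force: [-0.4, 0.1, 0.8]
width: 0.0702
gripper_force: 0.0
```

```bash
python3 -c "
from h import *
print(todelta([.5189,-.4192,-.023]))"
```

```text
[-0.0008 -0.0007  0.192 ]
```

Descend, slow at the end.

inch_along --pt "0.07 -0.05 -0.05 2 0" --pt "0.07 -0.05 -0.05 4 0" --pt "0.07 -0.05 -0.05 5.5 0" --pt "0.07 -0.05 -0.05 7 0" --pt "0.07 -0.05 -0.05 8 0" --pt "0.07 -0.05 -0.05 8.75 0" --pt "0.07 -0.05 -0.05 9.2 0" --pt "0.07 -0.05 -0.05 9.45 0" --pt "0.07 -0.05 -0.05 9.6 0" --pt "0.07 -0.05 -0.05 9.6 0"

```text
t: 22.35
eef_pos: [0.5185, -0.4177, -0.025]
ee_rot: [3.141, -0.002, -0.24]
force: [-0.4, -0.5, 0.4]
width: 0.0702
gripper_force: 0.0
```

inch_along --pt "0.03 0 0 0 0" --pt "0.03 0 0 0 0" --pt "0.03 0 0 0 0" --pt "0.03 0 0 0 0" --pt "0.03 0 0 0 0" --pt "0.03 0 0 0 0" --clamp_n 30

```text
t: 22.85
eef_pos: [0.5177, -0.4177, -0.0257]
ee_rot: [3.141, -0.001, -0.241]
force: [-1.3, 1.1, 6.0]
width: 0.0497
gripper_force: 30.0
```

Ring held (49.7 mm). Lift and carry it to above the post.

```bash
python3 -c "
from h import *
print(todelta([.4562,.0182,.22]))"
```

```text
[-0.1634 -0.4086 -0.2461]
```

inch_along --pt "0.03 0 0 -1.5 0" --pt "0.03 0 0 -3.5 0" --pt "0.03 0 0 -5.5 0" --pt "0.03 0 0 -7.5 0" --pt "0.03 0 0 -9.5 0" --pt "0.03 0 0 -11.5 0" --pt "0.03 0 0 -12.25 0" --pt "0.03 0 0 -12.25 0" --clamp_n 35

```text
t: 23.52
eef_pos: [0.5191, -0.4184, 0.2238]
ee_rot: [3.14, -0.008, -0.241]
force: [0.1, -0.7, -2.2]
width: 0.0497
gripper_force: 35.0
```

```bash
python3 -c "
from h import *
print(todelta([.4562,.0182,.22]))"
```

```text
[-0.1651 -0.409   0.0017]
```

inch_along --pt "0.03 -0.75 -1.85 0 0" --pt "0.03 -1.5 -3.7 0 0" --pt "0.03 -2.25 -5.55 0 0" --pt "0.03 -3 -7.4 0 0" --pt "0.03 -3.75 -9.25 0 0" --pt "0.03 -4.5 -11.1 0 0" --pt "0.03 -5.25 -12.95 0 0" --pt "0.03 -6 -14.8 0 0" --pt "0.03 -6.75 -16.65 0 0" --pt "0.03 -7.5 -18.5 0 0" --pt "0.03 -8 -19.75 0 0" --pt "0.03 -8.25 -20.45 0 0" --pt "0.03 -8.25 -20.45 0 0" --pt "0.03 -8.25 -20.45 0 0" --pt "0.03 -8.25 -20.45 0 0" --clamp_n 35

```text
t: 24.77
eef_pos: [0.4539, 0.0189, 0.2175]
ee_rot: [3.141, 0.002, -0.241]
force: [-0.5, 0.3, -2.5]
width: 0.0497
gripper_force: 35.0
```

inch_along --pt "0.03 0 0 0 0" --pt "0.03 0 0 0 0"

```text
t: 24.93
eef_pos: [0.4544, 0.0184, 0.218]
ee_rot: [3.141, 0.001, -0.242]
force: [0.0, 0.4, -2.9]
width: 0.0497
gripper_force: 35.0
```

```bash
python3 -c "
from h import *
print(todelta([.4562,.0182,.1193]), arm.get_state()['qd'])"
```

```text
[ 0.0018 -0.0003  0.0987] [-0.0013 -0.0031  0.0044 -0.0002  0.0002 -0.0015]
```

In the tool's units: 0.055 m is 2.75, 0.05 m is 2.5.

inch_along --pt "0.03 0.1 0 1 0" --pt "0.03 0.1 0 2 0" --pt "0.03 0.1 0 2.5 0" --pt "0.03 0.1 0 2.75 0" --pt "0.03 0.1 0 2.75 0" --pt "0.03 0.1 0 2.75 0" --clamp_n 35

```text
t: 25.43
eef_pos: [0.457, 0.0186, 0.164]
ee_rot: [3.141, -0.0, -0.241]
force: [0.6, -0.6, -2.7]
width: 0.0495
gripper_force: 35.0
```

```bash
python3 - <<'E'
from h import *
import cv2
s=arm.get_state();print(todelta([.4562,.0182,.1193]))
i=arm.grab_frame('side')[:,:,::-1];cv2.imwrite('pics/s4.png',i)
h=cv2.cvtColor(i,cv2.COLOR_BGR2HSV);m=(((h[...,0]<6)|(h[...,0]>172))&(h[...,1]>150)&(h[...,2]>40)).astype(np.uint8)
x0,y0=proj('side',[.4577,.0178,.19])[0].astype(int);print(x0,y0)
mm=np.zeros_like(m);mm[y0-30:y0+30,x0-40:x0+40]=m[y0-30:y0+30,x0-40:x0+40]
ys,xs=np.nonzero(mm);print(len(xs),xs.min(),xs.max(),ys.min(),ys.max())
a=np.linspace(0,2*np.pi,73);zb=s['eef_pos'][2]+.0257
q=proj('side',np.array([[.4577+.025*np.cos(t),.0178+.025*np.sin(t),z] for t in a for z in(zb,zb+.025)]));print(q.min(0),q.max(0))
for r in range(y0-24,y0+26,2):print(r,''.join('R' if m[r,c] else('B' if h[r,c,1]>120 and 100<h[r,c,0]<130 else'#' if h[r,c,2]>150 else '.') for c in range(x0-30,x0+31)))
E
```

```text
[-0.0007  0.0005  0.0447]
258 224
70 250 269 215 229
[246.9607 209.1465] [270.1557 229.9959]
200 BBBBBBBBBBBBBBBBB............................................
202 BBBBBBBBBBBBBBBBB............................................
204 BBBBBBBBBBBBBBBBB............................................
206 BBBBBBBBBBBBBBBBBB...........................................
208 BBBBBBBBBBBBBBBBBBB..........................................
210 BBBBBBBBBBBBBBBBBBBB.........................................
212 ...BBBBBBBBBBBBBBBBB.........................................
214 ....BBBBBBBBBBBBBBBB..............................BB.........
216 B....BBBBBBBBBBBBBBB.....................R.........BBB.......
218 B....BBBBBBBBBBBBBBBB.RRRRRR.............R..........BBB......
220 B....BBBBBBBBBBBBBBBB.RRRRRRR............R...........BBB.....
222 BB.....BBBBBBBBBBBBBB.RRRRRRR.........................BBB....
224 BBB......BBBBBBBBBBBB.RRRRRR............................BBB..
226 .BBBBB...BBBBBBBBBBBB..RRRRR.............................BBB.
228 ..BBBB....BBBBBBBBBBBBB...RRR.............................BBB
230 ...BBB....BBBBBBBBBBBBBBBBBB.................................
232 ....BBB....BBBBBBBBBBBBBBBBBB................................
234 .....BBB...BBBBBBBBBBBBBBBBBB...........BBBBBBBBBBB..........
236 ......BBB..BBBBBBBBBBBBBBBBBB.......BBBBBBBBBBBBBBBB.........
238 .......BBBBBBBBBBBBBBBBBBBBBB.......BBBBBBBBBBBBBBBBB........
240 ........BBBBBBBBBBBBBBBBBBBBB.......BBBBBBBBBBBBBBBBBBB......
242 ........BBBBBBBBBBBBBBBBBBBBB.......BBBBBBBBBBBBBBBBBBB......
244 .........BBBBBBBBBBBBBBBBBBBBB....BBBBBBBBBBBBBBBBBBBBBBB....
246 ..........BBBBBBBBBBBBBBBBBBBBBBBBBBBBBBBBBBBBBBBBBBBBBBBB...
248 ...........BBBBBBBBBBBBBBBBBBBBBBBBBBBBBBBBBBBBBBBB..........
```

In the tool's units: -0.0005 m is -0.025, 0.0005 m is 0.025.

inch_along --pt "0.03 -0.025 0.025 0.2 0" --pt "0.03 -0.025 0.025 0.4 0" --pt "0.03 -0.025 0.025 0.6 0" --pt "0.03 -0.025 0.025 0.8 0" --pt "0.03 -0.025 0.025 1 0" --pt "0.03 -0.025 0.025 1 0" --clamp_n 35

```text
t: 25.98
eef_pos: [0.4554, 0.0182, 0.1425]
ee_rot: [3.141, 0.001, -0.241]
force: [-0.2, -0.3, -2.8]
width: 0.0493
gripper_force: 35.0
```

Post is inside the bore with no contact force. Continue to the ear.

In the tool's units: 0.0215 m is 1.075, 0.021 m is 1.05.

inch_along --pt "0.03 0.025 0 0.2 0" --pt "0.03 0.025 0 0.4 0" --pt "0.03 0.025 0 0.6 0" --pt "0.03 0.025 0 0.8 0" --pt "0.03 0.025 0 0.95 0" --pt "0.03 0.025 0 1.05 0" --pt "0.03 0.025 0 1.075 0" --pt "0.03 0.025 0 1.075 0" --clamp_n 35

```text
t: 26.65
eef_pos: [0.4564, 0.0182, 0.1219]
ee_rot: [3.141, 0.0, -0.241]
force: [1.3, -0.4, -2.4]
width: 0.0498
gripper_force: 35.0
```

Go down until it touches.

inch_along --pt "0.03 0 0 0.05 0" --pt "0.03 0 0 0.1 0" --pt "0.03 0 0 0.15 0" --pt "0.03 0 0 0.15 0" --clamp_n 35

```text
t: 26.98
eef_pos: [0.4566, 0.0183, 0.1193]
ee_rot: [-3.141, -0.0, -0.241]
force: [-1.3, 1.0, 0.7]
width: 0.0497
gripper_force: 35.0
```

Contact: the ring's weight is now off the gripper. Release, lift straight up, back away and check.

inch_along --pt "0.068 0 0 0 0" --pt "0.068 0 0 0 0" --pt "0.068 0 0 0 0" --pt "0.068 0 0 0 0" --pt "0.068 0 0 0 0" --pt "0.068 0 0 0 0"

```text
t: 27.48
eef_pos: [0.4565, 0.0183, 0.119]
ee_rot: [3.142, -0.0, -0.241]
force: [0.3, 1.2, 0.2]
width: 0.0681
gripper_force: 0.0
```

inch_along --pt "0.068 0 0 -1 0" --pt "0.068 0 0 -2.5 0" --pt "0.068 0 0 -4.5 0" --pt "0.068 0 0 -6.5 0" --pt "0.068 0 0 -8 0" --pt "0.068 -2 0 -8 0" --pt "0.068 -2 0 -8 0" --pt "0.068 -2 0 -8 0" --pt "0.068 -2 0 -8 0" --pt "0.068 -2 0 -8 0" --pt "0.068 -2 0 -8 0"

```text
t: 28.4
eef_pos: [0.4179, 0.0277, 0.2785]
ee_rot: [3.141, 0.001, -0.241]
force: [-0.5, -0.1, 0.4]
width: 0.0682
gripper_force: 0.0
```

```bash
python3 - <<'E'
from h import *
import cv2
s=arm.get_state();T=wristT(s);i=arm.grab_frame('wrist')[:,:,::-1];j=arm.grab_frame('side')[:,:,::-1]
a=np.linspace(0,2*np.pi,73);c=bar((-120,115,45))
for img,n,t in((i,'wrist',T),(j,'side',None)):
    h=cv2.cvtColor(img,cv2.COLOR_BGR2HSV);m=(((h[...,0]<6)|(h[...,0]>172))&(h[...,1]>150)&(h[...,2]>40)).astype(np.uint8)
    if n=='wrist':m[250:]=0
    else:m[300:]=0
    k,l,st,ce=cv2.connectedComponentsWithStats(m)
    for e in range(1,k):
        if st[e,4]>25:print(n,st[e])
    q=proj(n,np.array([c+[.025*np.cos(u),.025*np.sin(u),z] for u in a for z in(0,.025)]),t);print('flat on ear expects',q.min(0),q.max(0)-q.min(0))
E
```

```text
wrist [ 292  142   60   62 2355]
flat on ear expects [289.4068 141.4963] [62.151  63.9972]
side [250 228  22  20 292]
flat on ear expects [248.2769 226.3136] [22.741  20.8687]
```

Both views match a ring lying flat on the ear. Handing in.

```bash
python3 -c "
from station import arm
print(arm.job_done())"
```

```text
the job is handed in; nothing more can be done
None
```

The job is handed in: all three tins are in the crate, the barrow stands on its legs, and the red ring lies flat on the ear over the post. The arm pressed the barrow down with about 55 N through the fingers while setting it on its legs. I did not re-check the jar, can and loaf, but the arm was never sent to touch them.

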